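# Fit the battery of the label printer

## Task

The label printer's battery bay, the rectangular recess in its top, is empty. Put the shorter of the two black battery packs, the one that fits, upright into the bay and press it down until its top is flush with the top of the printer, then let go. Leave the longer pack where it is.

Things in the scene. Friction and masses are not known exactly. Their poses are not given: they have to be found in the camera images.
- short_pack: The battery pack that fits the bay: a black plastic block 60 (x) x 40 (y) x 36 (z) mm, 60 to 110 g, flat top and bottom, lying flat on the desk right of the printer. Origin at the centre of its underside, z up, x along its 60 mm length. Either end may go first. Grip it across its 40 mm width by the top 12 mm, so that the fingers stay above the printer's top when it goes in.
- long_pack: The wrong battery pack, to be left alone: same look, 86 (x) x 40 (y) x 36 (z) mm, too long for the bay. Origin at the centre of its underside, x along its length. The two packs may stand in either of two places; a lidded cup, 58 mm wide and 65 mm tall, stands near them, farther from the robot.
- bay (a point): Centre of the bay's mouth, level with the printer's top, 62 mm above the desk; z up, x along the bay's length to the printer's rear. The printer is a grey box 200 (x) x 150 (y) mm, fixed, its centre 30 mm behind the mouth's; a roll cover rises 25 mm above its top, 59 to 125 mm behind the mouth's centre. The bay is 68 x 48 mm inside (4 mm clearance round the pack), with a 5 mm, 45 degree lead-in.
- carriage (a joint): The bay's floor, a stiff sliding carriage: 0 m at the start, 22 mm below the mouth, so that a pack set on it stands 14 mm proud; 0.014 m at its firm stop, where the pack is flush. It slides straight down under about 10 N and stays where it is left. Push with closed fingertips on the middle of the pack's top, down to the level of the mouth.
There are look-alikes about, which are no part of the job. Leave any blue or green look-alike of the short_pack alone.

How it is judged:
At the end, for the whole second after the job is handed in: The short pack lies in the bay, at rest and upright (within 10 degrees), within 10 mm of its centre and 15 degrees of its direction, its underside at least 32 mm below the mouth (top flush within 4 mm) (horizontal distance between short_pack and bay below 0.01 m and angle between the x axis of short_pack and the x axis of bay, either way round below 0.26 rad and angle between short_pack's own z axis and vertical below 0.17 rad and z of short_pack in the frame of bay below -0.032 m and linear speed of short_pack below 0.02 m/s); the robot touches nothing.
It fails at once if the long pack was moved by more than 40 mm (distance of long_pack from where it was at the start of the episode above 0.04 m).
It also fails if it takes over 45 s, if anything falls off the work surface, if the arm or the gripper's body presses on something with over 40 N, if the wrist force passes 120 N, or if a joint passes its speed limit or range.

## Robot

A 6-joint arm with a two-finger parallel gripper is mounted at the origin on a cart in front of the work surface, level with it; the furniture and walls round the work are solid. World frame = base frame: x ahead of the robot, y to its left, z up, the work surface at z = 0. Lengths are in m, angles in rad, forces in N, time in s.
With the tool pointing down it reaches from about 0.375 to 0.9 m from the base axis. Payload 3.1 kg.
Tool frame: the origin (TCP) lies between the finger pads; the fingertips stand manip.nose_length ahead of it and the grasp point (between the pads) lies 5 mm behind it (manip.nose_length is the distance from the TCP to the fingertips, in m); z points along the fingers, y is the line along which they close (so a half turn about z gives the same grasp; the last joint's range is limited). The gripper opens to 85 mm and grips with 20 to 120 N. Pads are 22 mm wide; open, the fingers measure 114 mm over their backs; the gripper's body (76 mm by 85 mm) begins 54 mm behind the grasp point. The pads swing forward as they close: fully open they stand 13 mm farther back than shut.
Start: joints at [-1.306, 0.527, 1.433, -0, 1.181, -0.178], TCP at [0.268, -0.564, 0.245] pointing down, gripper open.
Joint ranges: [-3.08, 3.08], [-0.75, 2.2], [0.22, 2.44], [-1.43, 4.57], [0, 2.65], [-2.85, 2.85]. Speed limits (rad/s): [2.79, 2.79, 3.14, 3.14, 3.14, 3.14].

## Interface

Orientations are given as a unit quaternion [x, y, z, w].
In Python, from station import monitor, eyes, job, manip gives the robot as it stands.
- The arm moves only by the shell command python3 -m pendant 'ROWS' [FORCE]. ROWS is JSON, a list that holds one entry, the list of rows, each a list of 7 numbers: the shift along the tool's x, y, z as a fraction of full scale, then the turn, a rotation vector about the tool's x, y, z as a fraction of full scale, then the opening, from 0 (shut) to 1 (fully open). A call has 1 to 20 rows; each row shifts and turns the commanded pose from where the row before left it, along the tool's axes as they then stand; what a row does not reach is not made up. Full scale, the value 1, is 800 mm for a shift and 0.12 rad for a turn. A row lasts 1/10 s, in which the tool goes at most 50 mm and 8.59 degrees, less where a joint would pass 70% of its speed; a pose out of reach is approached as far as the arm can. A call with a number of a shift or a turn outside -1 to 1 is refused whole. A call with a gripper value outside its range is refused whole. The fingers move at their own pace and stop on an object; FORCE is the grip in N (left out, the last holds). Time passes only in rows, so rows that do not move let the fingers close. It gives the time, the measured TCP pose, the force, the opening and the grip force at its end, in the units of the state.
- monitor.sense(): the state, without advancing time (a new reading comes with each control period).
- eyes.snapshot(name): name is "side" or "top"; returns a dict with "pixels" (400x640x3 uint8, red, green, blue), "depth" (400x640 float32, m along the optical axis (not along the pixel's ray), 0 where there is no reading), "intrinsics" (3x3 intrinsics, pixels), "eye" and "attitude" of the camera in the world. Camera axes: x right, y down, z forward; pixel columns grow to the right and rows downward; lengths in m; the calibration is good to about 2 mm. A picture is of the moment at which its call begins.
- job.sign_off(): hands the job in; it is judged then, once.
The state is a dict: "t": time; "q": joint angles; "qd": joint speeds; "tau": joint torques, N m; "tcp_pos": TCP position; "tool_rot": TCP orientation; "force": force on the tool from outside, world axes, zero at the start; "ft_torque": the same for the moment, N m; "finger_gap": opening from 0.0 (shut) to 1.0 (fully open); "gripper_force": force on a finger pad.
Only numpy, scipy, OpenCV 4.12 (cv2) and the standard library are available. Lean on these libraries where they do the work, as an engineer would, in place of code of your own. Each camera call takes 0.05 s, during which the arm holds its last target. There are 200 camera calls.

## Working session

There is one attempt and no reset: what is moved stays moved. The work goes in short steps, Python scripts to look and compute and a shell command to move; the robot and the scene stay as the last step left them, time stands still between calls to the robot, and variables do not carry over. Pictures are saved under pics/ and viewed, at most 10 in all, crops included, and the job is handed in when it is done.

```bash
mkdir -p pics; cat > h.py <<'E'
import numpy as np,cv2
from station import monitor,eyes,job,manip
def snap(n,f=None):
    s=eyes.snapshot(n)
    if f: cv2.imwrite('pics/'+f,cv2.cvtColor(s['pixels'],cv2.COLOR_RGB2BGR))
    return s
E
python3 - <<'E'
from h import *
for n in('top','side'):
    s=snap(n,n+'0.png'); print(n,s['intrinsics'],s['eye'],s['attitude'],s['depth'].min(),s['depth'].max()); np.savez('pics/'+n+'0.npz',**s)
print(monitor.sense(),manip.nose_length)
E
```

```text
top [[509.87157099   0.         322.65663881]
 [  0.         509.87157099 203.13164825]
 [  0.           0.           1.        ]] [0.401833   0.10315584 1.40972797] [-0.70263106  0.71000222 -0.03814572  0.02741062] 0.0 2.2931051
side [[404.99995625   0.         320.37913568]
 [  0.         404.99995625 200.99932029]
 [  0.           0.           1.        ]] [ 0.49042605 -0.87000503  0.42482399] [ 0.82224402 -0.01303256 -0.00103424 -0.56898493] 0.0 3.9999962
{'t': 0.1, 'q': array([-1.30546860e+00,  5.28385677e-01,  1.43377607e+00,  2.16017626e-05,
        1.18138281e+00, -1.78470695e-01]), 'qd': array([-0.00092115, -0.00241146, -0.00326595,  0.00192041, -0.00064615,
       -0.00024608]), 'tau': array([ 2.87914690e-04, -4.43301594e+01, -1.78586769e+01, -1.38316791e-04,
        3.80081590e-03, -2.27454092e-05]), 'tcp_pos': array([ 0.26824359, -0.56383215,  0.24442317]), 'tool_rot': array([ 9.75481666e-01,  2.20078549e-01, -3.23919777e-05, -9.75464721e-04]), 'force': array([-0.09413321,  0.41647295,  0.34000553]), 'ft_torque': array([ 0.00608964, -0.00511416,  0.04691858]), 'gripper_force': 0.0, 'finger_gap': 1.0011120551015071} 0.014
```

View pics/top0.png

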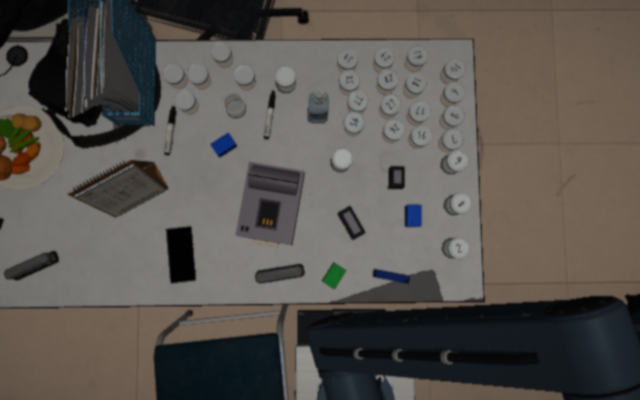

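View pics/side0.png

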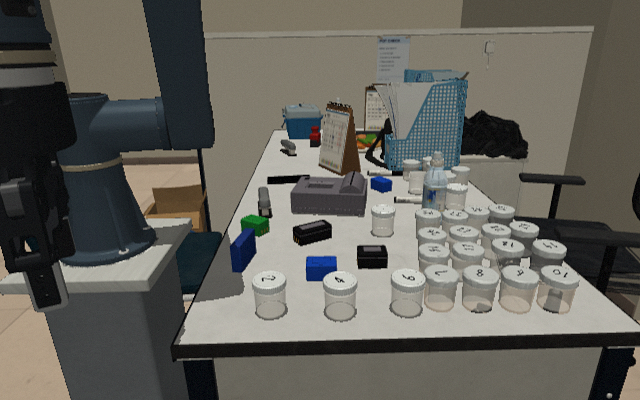

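The top view shows the printer at about (270,203) with its bay at (269,215). The black packs are at (351,222), apparently the long one, and (397,177), apparently the short one. The cup is at (342,160). The side view shows the same layout, with the packs at (312,232) and (372,256).

```bash
cat >> h.py <<'E'
from scipy.spatial.transform import Rotation as R
def cast(s,uv,z):
    uv=np.atleast_2d(uv).astype(float); K=s['intrinsics']
    d=np.c_[(uv[:,0]-K[0,2])/K[0,0],(uv[:,1]-K[1,2])/K[1,1],np.ones(len(uv))]@R.from_quat(s['attitude']).as_matrix().T
    e=s['eye']; return e+d*((z-e[2])/d[:,2])[:,None]
def cloud(s):
    K=s['intrinsics'];v,u=np.mgrid[:400,:640];d=s['depth']
    p=np.stack([(u-K[0,2])/K[0,0]*d,(v-K[1,2])/K[1,1]*d,d],-1)
    return p@R.from_quat(s['attitude']).as_matrix().T+s['eye']
def rect(P):
    """min-area rectangle of world xy points: centre, sides mm, long axis angle"""
    c,(w,h),a=cv2.minAreaRect((P[:,:2]*1000).astype(np.float32)); a=np.radians(a)
    if h>w:w,h,a=h,w,a+np.pi/2
    return np.round(np.array(c)/1000,4),round(w,1),round(h,1),round((a+np.pi/2)%np.pi-np.pi/2,3)
def blob(s,mask,u,v):
    n,l=cv2.connectedComponents(mask.astype(np.uint8)); 
    k=l[v-12:v+13,u-12:u+13]; k=k[k>0]; return (l==np.bincount(k).argmax())
E
python3 - <<'E'
from h import *
s=dict(np.load('pics/top0.npz')); C=cloud(s); z=C[...,2]; g=s['pixels'].max(-1)
print('desk z',np.median(z[230:250,330:340]))
for n,u,v in(('A',351,222),('B',397,177)):
    m=blob(s,g<70,u,v); cn=cv2.findContours(m.astype(np.uint8),0,2)[0]; c=max(cn,key=cv2.contourArea)[:,0]
    print(n,m.sum(),'colour',rect(cast(s,c,.036)))
    roi=np.zeros_like(m); roi[v-28:v+29,u-28:u+29]=1
    t=roi&(z>.028)&(z<.045); t=blob(s,t,u,v); print('  depth',t.sum(),np.median(z[t]),rect(C[t]))
    print(cast(s,rect and cv2.boxPoints(cv2.minAreaRect(c)),.036)[:,:2].round(3).tolist())
roi=np.zeros_like(g,bool); roi[150:255,225:315]=1
t=roi&(z>.045)&(z<.075); t=blob(s,t,255,190)
print('printer top',np.median(z[t]),t.sum(),rect(C[t]))
r=roi&(z>.08); print('cover',rect(C[r]),np.median(z[r]))
b=np.zeros_like(roi); b[196:234,255:284]=1; b&=(z<.052)&(z>0.02); print('bay depth',b.sum(),np.median(z[b]),rect(cast(s,np.argwhere(b)[:,::-1],.062)))
b=np.zeros_like(roi); b[196:234,255:284]=1; b=blob(s,b&(g<60),269,215);print('bay dark',b.sum(),rect(cast(s,np.argwhere(b)[:,::-1],.062)))
t=np.zeros_like(roi);t[145:175,328:356]=1;t&=z>.05;print('cup',rect(C[t]),np.median(z[t]))
im=s['pixels'][140:260,225:425]; cv2.imwrite('pics/c1.png',cv2.resize(im[...,::-1],None,fx=4,fy=4,interpolation=2))
E
```

```text
desk z 0.0004877402263188113
A 324 colour (array([0.4763, 0.0062]), 83.6, 41.4, np.float64(0.506))
  depth 474 0.036104519621118936 (array([0.4763, 0.005 ]), 85.8, 40.3, np.float64(0.51))
[[0.503, 0.044], [0.523, 0.008], [0.45, -0.032], [0.43, 0.004]]
B 290 colour (array([ 0.5991, -0.1191]), 61.1, 43.6, np.float64(-0.026))
  depth 332 0.03587365473379933 (array([ 0.6   , -0.1211]), 60.8, 40.8, np.float64(-0.014))
[[0.63, -0.098], [0.629, -0.142], [0.569, -0.14], [0.569, -0.097]]
printer top 0.06230635332298684 2908 (array([0.529, 0.223]), 200.1, 151.2, np.float64(-0.179))
cover (array([0.5363, 0.1605]), 272.6, 106.0, np.float64(0.774)) 0.08529841074851241
bay depth 445 0.040432777633286676 (array([0.499 , 0.2277]), 67.1, 47.0, np.float64(-0.177))
bay dark 528 (array([0.5005, 0.2276]), 74.4, 54.7, np.float64(-0.176))
cup (array([0.5353, 0.0495]), 282.1, 56.3, np.float64(-0.185)) 0.06374528881057517
```

View pics/c1.png

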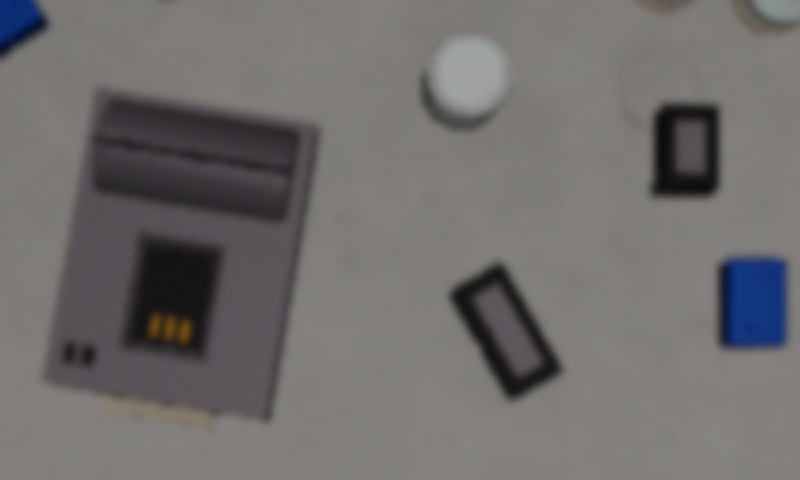

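The crop confirms it: the short pack is at crop (685,150), 60.8 x 40.8 mm in the measurement, centre (0.600,-0.121) with yaw -0.014. The long pack is at crop (505,330), 86 mm. The bay is at (0.4995,0.2277), yaw -0.178, and agrees with the printer's centre. I'm moving above the short pack.

```bash
python3 -m pendant '[[[0,0,0,0,0,0.954,1],[0,0,0,0,0,0.954,1],[0,0,0,0,0,0.954,1],[0,0,0,0,0,0.954,1],[0.0291,-0.04,0,0,0,0,1],[0.0291,-0.04,0,0,0,0,1],[0.0291,-0.04,0,0,0,0,1],[0.0291,-0.04,0,0,0,0,1],[0.0291,-0.04,0,0,0,0,1],[0.0291,-0.04,0,0,0,0,1],[0.0291,-0.04,0,0,0,0,1],[0.0291,-0.04,0,0,0,0,1],[0.0291,-0.04,0,0,0,0,1],[0.0291,-0.04,0,0,0,0,1],[0.0291,-0.04,0,0,0,0,1],[0.0291,-0.04,0,0,0,0,1],[0.0291,-0.04,0,0,0,0,1],[0.0291,-0.04,0,0,0,0,1],[0,0,0,0,0,0,1],[0,0,0,0,0,0,1]]]'
cat >> h.py <<'E'
def need(x,y,z,yaw):
    """commanded shift (fractions, tool axes after the turn) and turn (rad) to reach a pointing-down pose"""
    s=monitor.sense(); M=R.from_quat(s['tool_rot']).as_matrix(); p=s['tcp_pos']; y0=np.arctan2(M[1,0],M[0,0])
    T=np.array([[np.cos(yaw),np.sin(yaw),0],[np.sin(yaw),-np.cos(yaw),0],[0,0,-1]])
    d=np.array([x,y,z])-p; print('t',round(s['t'],2),'pos',p.round(4),'yaw',round(y0,3),'zaxis',M[:,2].round(3),'gap',round(s['finger_gap'],3),'F',np.round(s['force'],1),'grip',s['gripper_force'])
    print('shift/0.8 after turn',(T.T@d/.8).round(4),'now-frame',(M.T@d/.8).round(4),'turn frac',round((y0-yaw)/.12,3),'tilt frac',(R.from_matrix(M.T@T).as_rotvec()/.12).round(3))
E
python3 -c "
from h import *
need(.600,-.121,.0375,-.014)"
```

```text
t: 2.1
tcp_pos: [0.6004, -0.1202, 0.2447]
tool_rot: [1.0, -0.006, -0.001, 0.0]
force: [0.4, -0.0, 0.4]
finger_gap: 1.002
gripper_force: 0.0
t 2.1 pos [ 0.6004 -0.1202  0.2447] yaw -0.012 zaxis [-0.001 -0.    -1.   ] gap 1.002 F [ 0.4 -0.   0.4] grip 0.0
shift/0.8 after turn [-0.0005  0.001   0.259 ] now-frame [-1.00e-04  1.00e-03  2.59e-01] turn frac 0.018 tilt frac [0.001 0.012 0.018]
```

```bash
python3 -m pendant '[[[0,0.001,0.045,0,0,0,1],[0,0,0.045,0,0,0,1],[0,0,0.045,0,0,0,1],[0,0,0.045,0,0,0,1],[0,0,0.045,0,0,0,1],[0,0,0.02,0,0,0,1],[0,0,0.014,0,0,0,1],[0,0,0,0,0,0,1],[0,0,0,0,0,0,0],[0,0,0,0,0,0,0],[0,0,0,0,0,0,0],[0,0,0,0,0,0,0],[0,0,0,0,0,0,0],[0,0,0,0,0,0,0],[0,0,0,0,0,0,0],[0,0,0,0,0,0,0]]]' 50
python3 - <<'E'
from h import *
s=snap('side'); cv2.imwrite('pics/g1.png',cv2.resize(s['pixels'][120:300,250:450,::-1],None,fx=3.3,fy=3.3,interpolation=2))
need(.600,-.121,.22,-.178)
E
```

```text
t: 3.7
tcp_pos: [0.6017, -0.1222, 0.0398]
tool_rot: [1.0, -0.007, 0.001, 0.001]
force: [-0.4, -0.8, 5.8]
finger_gap: 0.447
gripper_force: 51.7
t 3.75 pos [ 0.6017 -0.1222  0.0398] yaw -0.014 zaxis [ 0.003 -0.001 -1.   ] gap 0.447 F [-0.7  0.7  6.7] grip 51.73742115497589
shift/0.8 after turn [-0.0024 -0.0011 -0.2253] now-frame [-0.0015 -0.0012 -0.2253] turn frac 1.367 tilt frac [ 0.008 -0.025  1.367]
```

View pics/g1.png

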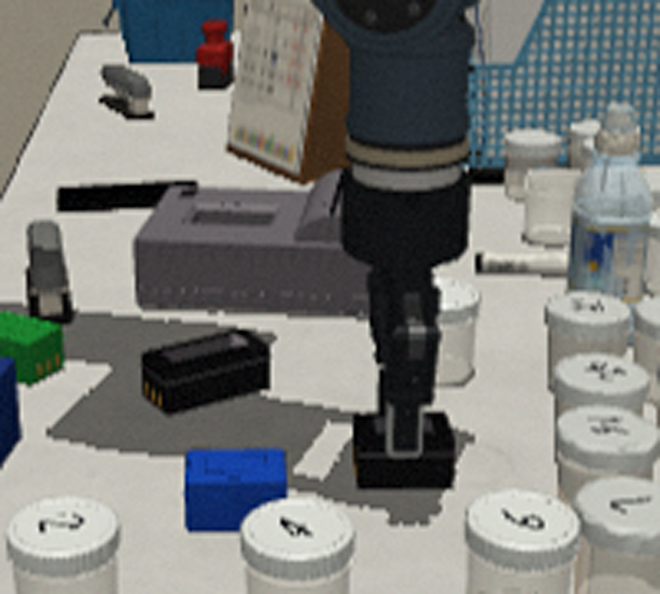

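The pack is gripped by its top at crop (405,440), with the gap at about 38 mm. The other objects are clear.

```bash
python3 -m pendant '[[[0,0,-0.025,0,0,0,0],[0,0,-0.05,0,0,0,0],[0,0,-0.05,0,0,0,0],[0,0,-0.05,0,0,0,0],[0,0,-0.025,0,0,0,0],[0,0,0,0,0,0.684,0],[0,0,0,0,0,0.684,0],[-0.0101,-0.0204,0,0,0,0,0],[-0.0201,-0.0408,0,0,0,0,0],[-0.0201,-0.0408,0,0,0,0,0],[-0.0201,-0.0408,0,0,0,0,0],[-0.0201,-0.0408,0,0,0,0,0],[-0.0201,-0.0408,0,0,0,0,0],[-0.0201,-0.0408,0,0,0,0,0],[-0.0201,-0.0408,0,0,0,0,0],[-0.0201,-0.0408,0,0,0,0,0],[-0.0201,-0.0408,0,0,0,0,0],[-0.0101,-0.0204,0,0,0,0,0],[0,0,0,0,0,0,0],[0,0,0,0,0,0,0]]]' 50
python3 - <<'E'
from h import *
s=snap('side'); cv2.imwrite('pics/g2.png',cv2.resize(s['pixels'][80:230,230:430,::-1],None,fx=4,fy=4,interpolation=2))
C=cloud(s);np.savez('pics/s2.npz',**s)
need(.501,.2277,.13,-.178)
E
```

```text
t: 5.75
tcp_pos: [0.499, 0.2285, 0.198]
tool_rot: [0.996, -0.088, -0.0, 0.0]
force: [0.3, -0.4, -0.9]
finger_gap: 0.449
gripper_force: 51.0
t 5.8 pos [0.4996 0.2278 0.198 ] yaw -0.177 zaxis [-0.001 -0.    -1.   ] gap 0.45 F [ 0.3  0.3 -0.5] grip 51.02346897125244
shift/0.8 after turn [ 0.0018 -0.0002  0.085 ] now-frame [ 0.0018 -0.0002  0.085 ] turn frac 0.009 tilt frac [0.004 0.004 0.009]
```

View pics/g2.png

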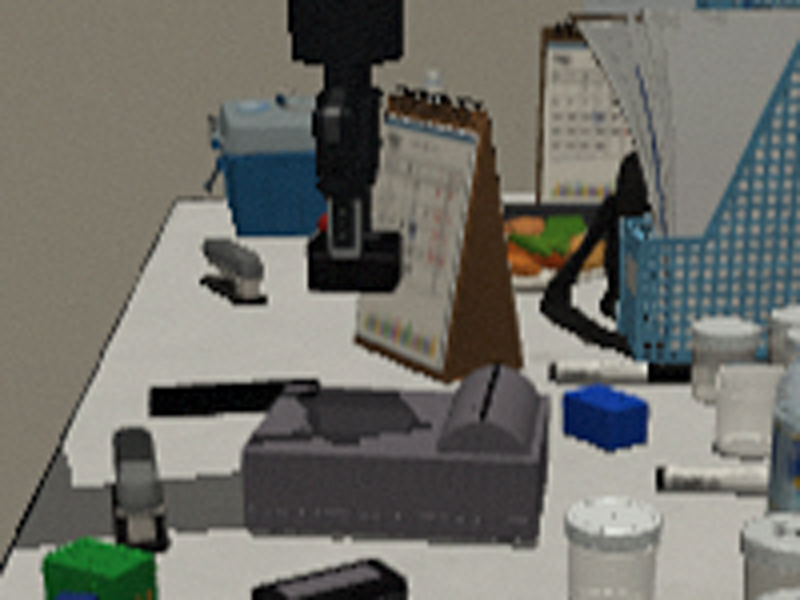

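The pack hangs upright at crop (355,265), centred on the fingers and above the bay. I'm lowering it in.

```bash
python3 -m pendant '[[[0.0008,0,0.04,0,0,0,0],[0,0,0.04,0,0,0,0],[0,0,0.03,0,0,0,0],[0,0,0,0,0,0,0],[0,0,0.006,0,0,0,0],[0,0,0.006,0,0,0,0],[0,0,0.006,0,0,0,0],[0,0,0.004,0,0,0,0],[0,0,0.002,0,0,0,0],[0,0,0,0,0,0,0],[0,0,0,0,0,0,0]]]' 50
python3 - <<'E'
from h import *
need(.5003,.2277,.08,-.178)
s=snap('side'); cv2.imwrite('pics/g3.png',cv2.resize(s['pixels'][120:230,260:400,::-1],None,fx=5,fy=5,interpolation=2))
E
```

```text
t: 6.9
tcp_pos: [0.5009, 0.2279, 0.0911]
tool_rot: [0.996, -0.089, 0.0, -0.0]
force: [-0.2, 0.1, -1.3]
finger_gap: 0.453
gripper_force: 51.0
t 6.9 pos [0.5009 0.2279 0.0911] yaw -0.178 zaxis [ 0.  0. -1.] gap 0.453 F [-0.2  0.1 -1.3] grip 51.00176990032196
shift/0.8 after turn [-0.0006  0.0004  0.0139] now-frame [-0.0006  0.0004  0.0139] turn frac -0.001 tilt frac [-0.001 -0.003 -0.001]
```

View pics/g3.png

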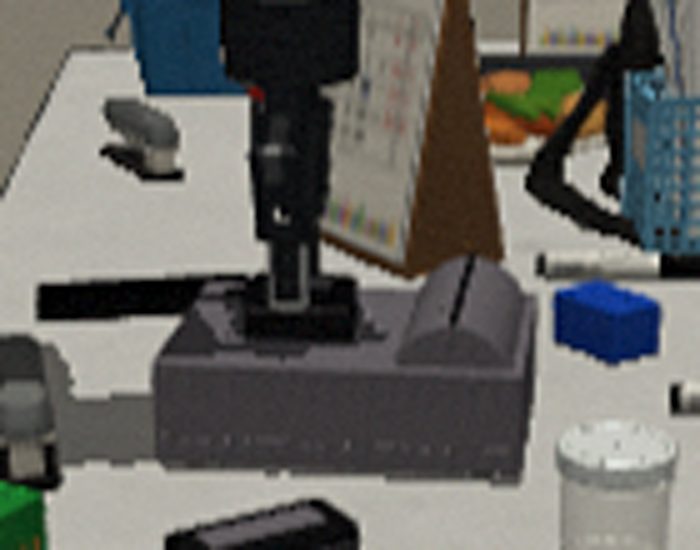

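The pack at crop (300,310) is partly inside the bay, with no contact force and the fingers still above the printer's top. I'm continuing down to the carriage.

```bash
python3 -m pendant '[[[-0.0006,0,0.005,0,0,0,0],[0,0,0.004,0,0,0,0],[0,0,0.002,0,0,0,0],[0,0,0,0,0,0,0],[0,0,0,0,0,0,0]]]' 50
python3 -m pendant '[[[0,0,0.001,0,0,0,0],[0,0,0.001,0,0,0,0],[0,0,0,0,0,0,0],[0,0,0,0,0,0,0]]]' 50
```

```text
t: 7.45
tcp_pos: [0.5003, 0.2278, 0.082]
tool_rot: [0.996, -0.089, -0.0, 0.0]
force: [-0.7, 0.6, -0.4]
finger_gap: 0.453
gripper_force: 51.0
t: 7.85
tcp_pos: [0.5003, 0.2279, 0.0805]
tool_rot: [0.996, -0.089, 0.0, -0.0]
force: [0.1, 0.3, -2.0]
finger_gap: 0.451
gripper_force: 51.0
```

```bash
python3 -m pendant '[[[0,0,0.001,0,0,0,0],[0,0,0,0,0,0,0]]]' 50
python3 -m pendant '[[[0,0,0.001,0,0,0,0],[0,0,0,0,0,0,0],[0,0,0,0,0,0,0]]]' 50
```

```text
t: 8.05
tcp_pos: [0.5004, 0.2279, 0.0798]
tool_rot: [0.996, -0.089, 0.0, -0.0]
force: [-0.7, -0.1, -0.3]
finger_gap: 0.451
gripper_force: 51.1
t: 8.35
tcp_pos: [0.5004, 0.2279, 0.0795]
tool_rot: [0.996, -0.089, 0.0, -0.0]
force: [-1.6, -0.5, 5.3]
finger_gap: 0.452
gripper_force: 51.7
```

The pack now rests on the carriage at TCP z 0.0795, as predicted. I'm releasing it, rising and closing the fingers.

```bash
python3 -m pendant '[[[0,0,0,0,0,0,0.75],[0,0,0,0,0,0,0.75],[0,0,0,0,0,0,0.75],[0,0,0,0,0,0,0.75],[0,0,-0.02,0,0,0,0.75],[0,0,-0.04,0,0,0,0.75],[0,0,-0.04,0,0,0,0.75],[0,0,0,0,0,0,0],[0,0,0,0,0,0,0],[0,0,0,0,0,0,0],[0,0,0,0,0,0,0],[0,0,0,0,0,0,0],[0,0,0,0,0,0,0],[0,0,0,0,0,0,0],[0,0,0,0,0,0,0]]]' 50
python3 - <<'E'
from h import *
need(.4995,.2277,.090,-.178)
s=snap('side'); cv2.imwrite('pics/g4.png',cv2.resize(s['pixels'][120:230,260:400,::-1],None,fx=5,fy=5,interpolation=2))
t=snap('top','top4.png')
C=cloud(s); P=C.reshape(-1,3); d=P[:,:2]-[.4995,.2277]; c,q=np.cos(-.178),np.sin(-.178)
l=np.c_[d[:,0]*c+d[:,1]*q,-d[:,0]*q+d[:,1]*c]
for nm,X in(('side',P),('top',cloud(t).reshape(-1,3))):
    d=X[:,:2]-[.4995,.2277];l=np.c_[d[:,0]*c+d[:,1]*q,-d[:,0]*q+d[:,1]*c]
    k=(abs(l)<.045).all(1)&(X[:,2]>.067)&(X[:,2]<.09); print(nm,k.sum(), k.sum() and (np.percentile(X[k,2],[5,50,95]).round(4),l[k].min(0).round(4),l[k].max(0).round(4)))
E
```

```text
t: 9.85
tcp_pos: [0.5002, 0.2278, 0.1587]
tool_rot: [0.996, -0.089, -0.0, 0.0]
force: [-0.1, 0.5, -0.8]
finger_gap: 0.003
gripper_force: 0.0
t 9.85 pos [0.5002 0.2278 0.1587] yaw -0.178 zaxis [-0. -0. -1.] gap 0.003 F [-0.1  0.5 -0.8] grip 0.0
shift/0.8 after turn [-0.0009  0.0003  0.0859] now-frame [-0.0008  0.0003  0.0859] turn frac -0.003 tilt frac [ 0.001  0.003 -0.003]
side 164 (array([0.0678, 0.0762, 0.0781]), array([-0.0249, -0.0247]), array([0.0352, 0.0156]))
top 48 (array([0.0673, 0.0746, 0.0789]), array([-0.0429, -0.0401]), array([0.0432, 0.0435]))
```

View pics/g4.png

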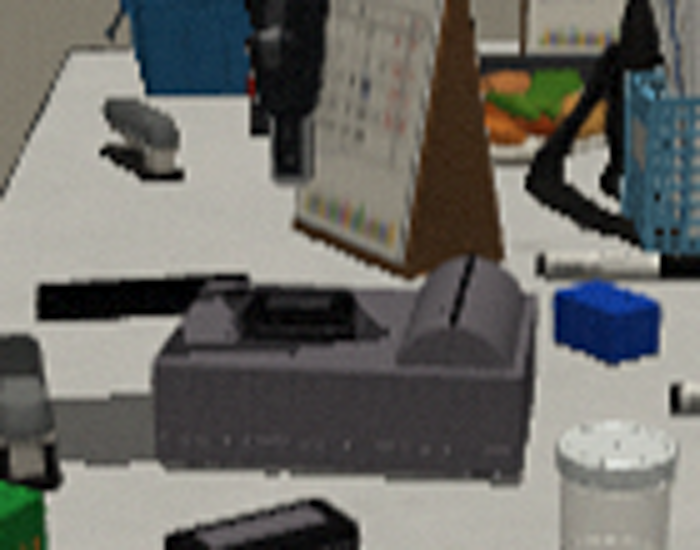

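The pack sits level in the bay at crop (300,312), its top at about 0.076, which is 14 mm proud. I'm pressing with closed fingertips.

```bash
python3 -m pendant '[[[0.0025,0,0.04,0,0,0,0],[0,0,0.036,0,0,0,0],[0,0,0.004,0,0,0,0],[0,0,0,0,0,0,0],[0,0,0.004,0,0,0,0],[0,0,0.003,0,0,0,0],[0,0,0.003,0,0,0,0],[0,0,0.003,0,0,0,0],[0,0,0,0,0,0,0],[0,0,0,0,0,0,0]]]' 50
python3 -m pendant '[[[0,0,0.003,0,0,0,0],[0,0,0.003,0,0,0,0],[0,0,0,0,0,0,0],[0,0,0,0,0,0,0]]]' 50
```

```text
t: 10.95
tcp_pos: [0.5032, 0.2278, 0.0859]
tool_rot: [0.996, -0.089, 0.001, -0.0]
force: [-0.8, -0.7, 6.9]
finger_gap: 0.001
gripper_force: 3.0
t: 11.35
tcp_pos: [0.5032, 0.2278, 0.0809]
tool_rot: [0.996, -0.089, 0.001, -0.0]
force: [-0.1, 0.3, 5.2]
finger_gap: 0.001
gripper_force: 2.6
```

```bash
python3 -m pendant '[[[0,0,0.002,0,0,0,0],[0,0,0.002,0,0,0,0],[0,0,0.002,0,0,0,0],[0,0,0,0,0,0,0],[0,0,0,0,0,0,0]]]' 50
python3 -m pendant '[[[0,0,0.002,0,0,0,0],[0,0,0,0,0,0,0],[0,0,0,0,0,0,0]]]' 50
```

```text
t: 11.85
tcp_pos: [0.5032, 0.2278, 0.0762]
tool_rot: [0.996, -0.089, 0.001, -0.0]
force: [-0.7, 0.3, 6.5]
finger_gap: 0.0
gripper_force: 2.8
t: 12.15
tcp_pos: [0.5032, 0.2278, 0.0759]
tool_rot: [0.996, -0.089, 0.001, -0.0]
force: [-2.5, -1.0, 16.0]
finger_gap: 0.004
gripper_force: 7.6
```

The force rose to 16 N and the travel stopped at TCP z 0.076, so the tips are level with the mouth and the carriage is on its firm stop. One small extra push to make sure, then retreat and look.

```bash
python3 -m pendant '[[[0,0,0.002,0,0,0,0],[0,0,0,0,0,0,0],[0,0,-0.01,0,0,0,0],[0,0,-0.04,0,0,0,0],[0,0,-0.06,0,0,0,0],[0,0,-0.06,0,0,0,0],[0,0,0,0,0,0,0],[0,0,0,0,0,0,0],[0,0,0,0,0,0,0]]]' 50
python3 - <<'E'
from h import *
s=snap('side'); cv2.imwrite('pics/g5.png',cv2.resize(s['pixels'][120:230,260:400,::-1],None,fx=5,fy=5,interpolation=2))
P=cloud(s).reshape(-1,3); d=P[:,:2]-[.4995,.2277]; c,q=np.cos(-.178),np.sin(-.178)
l=np.c_[d[:,0]*c+d[:,1]*q,-d[:,0]*q+d[:,1]*c]
k=(abs(l[:,0])<.02)&(abs(l[:,1])<.012)&(P[:,2]<.09); print(k.sum(),np.percentile(P[k,2],[5,50,95]).round(4))
k=(abs(l[:,0])<.05)&(abs(l[:,1]+.045)<.01)&(P[:,2]>.05)&(P[:,2]<.09); print('printer',np.median(P[k,2]))
need(.5,.2277,.2,-.178)
E
```

```text
t: 13.05
tcp_pos: [0.5012, 0.2272, 0.2067]
tool_rot: [0.996, -0.089, -0.001, 0.0]
force: [-0.6, 0.1, 0.5]
finger_gap: 0.001
gripper_force: 0.0
40 [0.0624 0.0636 0.0647]
printer 0.06351552889724144
t 13.1 pos [0.501  0.2272 0.2062] yaw -0.178 zaxis [-0.003 -0.001 -1.   ] gap 0.001 F [0.4 0.6 0.5] grip 0.0
shift/0.8 after turn [-0.0014 -0.0004  0.0078] now-frame [-0.0014 -0.0004  0.0078] turn frac -0.003 tilt frac [ 0.012  0.027 -0.003]
```

View pics/g5.png

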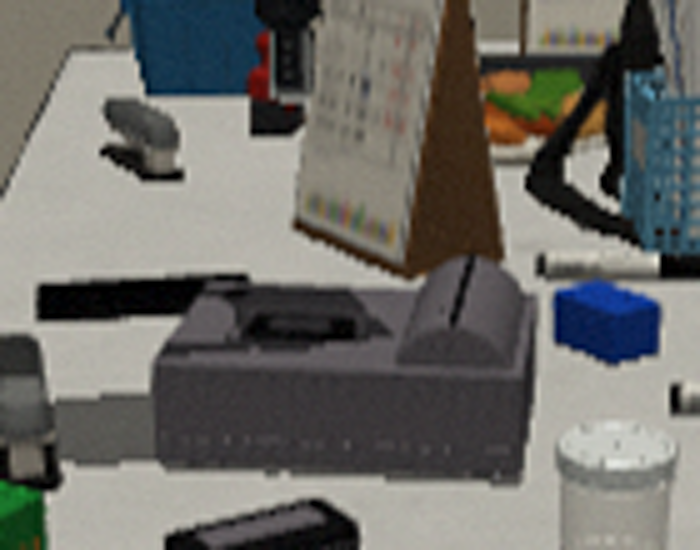

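The pack's top at crop (305,328) is flush with the printer: 0.0636 against 0.0635 in the depth data. The arm is clear.

```bash
python3 -c "
from station import job
print(job.sign_off())"
```

```text
the job is handed in; nothing more can be done
None
```

The short pack is in the bay, pressed down flush with the printer's top and released; the long pack was not touched, and the job was handed in at about 13 s (no verdict was returned).

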